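# Dispense one spacer disc and nudge it into the nest

### The arm

A 6-joint arm with a two-finger parallel gripper is mounted at the origin on the work surface. World frame = base frame: x ahead of the robot, y to its left, z up, the work surface at z = 0. Lengths are in mm, angles in rad, forces in N, time in s.
With the tool pointing down it reaches from about 300 to 775 mm from the base axis. Payload 14.6 kg.
Tool frame: the origin (TCP) lies between the finger pads; the fingertips stand 25 mm ahead of it and the grasp point (between the pads) lies 6 mm ahead of it; z points along the fingers, y is the line along which they close (so a half turn about z gives the same grasp; the last joint's range is limited). The gripper opens to 94 mm and grips with 3 to 60 N. Pads are 16 mm wide; open, the fingers measure 119 mm over their backs; the gripper's body (75 mm by 177 mm) begins 78 mm behind the grasp point.
Start: joints at [1.158, 0.3, 1.521, -0, 1.321, -0.067], TCP at [186.419, 517.433, 204.246] pointing down, gripper open.
Joint ranges: [-3.03, 3.03], [-0.79, 2.21], [0.23, 2.52], [-1.04, 4.18], [0, 3.07], [-2.55, 2.55]. Speed limits (rad/s): [2.22, 2.22, 2.57, 3.14, 3.14, 3.14].

### API

Orientations are given as [roll, pitch, yaw] about the fixed x, y, z axes, in that order (R = Rz(yaw) Ry(pitch) Rx(roll)).
In Python, from cell import manip gives the robot as it stands. The module is installed in compiled form; this text tells all that it offers.
- The arm moves only by the tool step_arm, never from a script. Its argument "series" is one flat list of numbers, 5 for each row, row after row: the shift along the world's x, y, z in mm, then the turn about the world's z in rad, then the closure, from 0 (fully open) to 1 (shut). In form: [dx, dy, dz, spin, jaw, dx, dy, dz, spin, jaw, ...]. A call has 1 to 20 rows; each row shifts and turns the commanded pose from where the row before left it; what a row does not reach is not made up. A row lasts 1/8 s, in which the tool goes at most 62.5 mm and 10.7 degrees, less where a joint would pass 70% of its speed; a pose out of reach is approached as far as the arm can. A call is refused whole if a number of a shift passes 62.5 or a number of a turn 0.188, either way. A call with a gripper value outside its range is refused whole. The fingers move at their own pace and stop on an object; "squeeze" is the grip in N (left out, the last holds). Time passes only in rows, so rows that do not move let the fingers close. It gives the time, the measured TCP pose, the force, the opening and the grip force at its end, in the units of the state.
- manip.read_state(): the state, without advancing time (a new reading comes with each control period).
- manip.camera(name): name is "scene" or "top"; returns (picture, depth): 420x560x3 uint8, blue, green, red; 420x560 float32, mm along the optical axis (not along the pixel's ray), 0 where there is no reading.
- manip.camera_info(name): a dict with "fovy" (degrees; the focal length in pixels is half the picture's height over the tangent of half this angle, whatever the lens; pixels are square), "cx", "cy" (the principal point, pixels), "eye" and "orientation" of the camera in the world. Camera axes: x right, y down, z forward; pixel columns grow to the right and rows downward; lengths in mm; the calibration is good to about 2 mm. A picture is of the moment at which its call begins. camera_info takes no time and is no camera call.
- manip.sign_off(): hands the job in; it is judged then, once.
The state is a dict: "clock": time; "joints": joint angles; "qd": joint speeds; "effort": joint torques, N m; "eef_pos": TCP position; "eef_rot": TCP orientation; "wrist_force": force on the tool from outside, world axes, zero at the start; "moment": the same for the moment, N m; "finger_gap": finger opening in mm; "finger_force": force on a finger pad.
Only numpy, scipy, OpenCV 4.12 (cv2) and the standard library are available. Lean on these libraries where they do the work, as an engineer would, in place of code of your own. Each camera call takes 0.05 s, during which the arm holds its last target. There are 200 camera calls.

### The job

Press the black plunger of the spacer dispenser all the way down once, so that a single metal disc slides out of its front, and let the plunger come back up. Then, with the outside of the fingers, push that disc across the plate into a pocket of the low H-shaped nest until it rests against the nest's middle wall. Only slide the disc, never pick it up; let no second disc out, and leave the T-bracket, the pin and the bottle alone.

Things in the scene. Friction and masses are not known exactly. Their poses are not given: they have to be found in the camera images.
- dispenser: Fixed steel and grey dispenser on the plate (top z = 3 mm; all stands on it). Origin: on the plate under the axis of the square open-topped magazine (47 mm wide, 52 mm tall, 3 discs stacked in it). Discs come out to -x, z is up. Outlet: 12 mm gap under the front wall, outer face x = -23 mm. Housing behind it, 26 mm high, 51 mm wide (feet 78 mm), reaches x = +102 mm; plunger at x = +60 mm.
- plunger_top (a point): Centre of the top of the plunger's black cap, a disc of 34 mm diameter; 62 mm above the plate at rest, 40 mm when fully pressed. It moves straight down with the plunger.
- plunger (a joint): Plunger travel in m: 0 = up (at rest), 0.022 = fully down. Spring return: about 7 N to start, 11 to 14 N near full depth (with the discs rubbing), then a rigid stop. The disc moves out 3.4 mm per mm of the press.
- drop (a point): Point on the plate in front of the outlet (73 mm from the dispenser's origin) where the disc's centre comes to lie, within about 10 mm, after a full press. The tongue that pushes it out goes back in as the plunger rises, and the next disc drops into place: a second full press would let out a second disc.
- pocket_a (a point): Where the disc's centre is when it rests against the middle wall, in the pocket open to the nest's +y; on the plate, 20 mm from the nest's origin. The disc then sticks out 2 mm past the flared rail ends.
- pocket_b (a point): The same for the pocket open to the nest's -y.
- disc: The lowest disc of the stack, the one that comes out: solid dark-anodised aluminium, round, 36 mm diameter, 10 mm thick, about 30 g, bright centre. Loose. Origin: centre of its underside, on the plate. At the start it is inside the magazine.
- spare1: Second disc of the stack, same as the first; stays in the magazine and drops 10 mm when the first has gone. Origin: centre of its underside.
- spare2: Third (top) disc of the stack, same; stays in the magazine. Origin: centre of its underside.
- nest: Low H-shaped nest, green-primed, fixed, left or right of the outlet. Origin: on the plate under the centre of the H. Its rails run along its y: inner faces x = +-22 mm, straight to y = +-26 mm, then flaring at 45 degrees to y = +-36 mm. A middle wall 4 mm thick crosses at y = 0. Walls 10 mm high, no floor. Two alike pockets, open to +y and -y, 44 mm wide; either will do. Lugs to x = +-41 mm.
- bracket: Bystander: loose green-primed T-bracket, foot 60 x 90 mm (x, y), rib 40 mm tall along its y, 250 g, on the other side of the outlet from the nest. Origin: centre of its underside. Leave alone.
- pin: Bystander: small loose upright fastener pin, 18 mm diameter foot, 48 mm tall, 40 g, beside the dispenser's housing. Origin: centre of its underside. Leave alone.
- bottle: Bystander: loose white squeeze bottle with red cap, 66 mm diameter, 150 mm tall, 300 g, at the left of the plate. Origin: centre of its underside. Leave alone.
Mind the look-alikes: they are no part of the job. What is shaped like the dispenser but blue or purple is not meant.

How it is judged:
By the outcome, as a careful person would: the job done as asked, in the order asked, and still so for the second after the job is handed in, with the robot touching nothing.
It also fails if it takes over 59 s, if anything falls off the work surface, if the arm or the gripper's body presses on something with over 40 N, if the wrist force passes 120 N, or if a joint passes its speed limit or range.

## Working session

There is one attempt and no reset: what is moved stays moved. The work goes in short steps, Python scripts to look and compute and a tool call to move; the robot and the scene stay as the last step left them, time stands still between calls to the robot, and variables do not carry over. Pictures are saved under pics/ and viewed, at most 10 in all, crops included, and the job is handed in when it is done.

Besides the shell and the picture viewer there is one more tool, called after "Request:" by a JSON object that holds its "op" and its "data", one argument or row to a line. step_arm: Moves the arm, as the interface text tells. Its arguments: {"type":"object","properties":{"series":{"type":"array"},"squeeze":{"type":"number"}},"required":["series"]}

```bash
mkdir -p pics; cat > h.py <<'E'
import numpy as np, cv2
from cell import manip
from scipy.spatial.transform import Rotation as R
def cam(n):
    i=manip.camera_info(n); o=np.array(i["orientation"],float)
    M=o if o.shape==(3,3) else R.from_euler('xyz',o).as_matrix()
    return i,M,np.array(i["eye"],float),210/np.tan(np.radians(i["fovy"])/2)
def ray(n,u,v,z):
    i,M,e,f=cam(n); d=M@np.array([(u-i["cx"])/f,(v-i["cy"])/f,1]); return e+d*(z-e[2])/d[2]
def proj(n,p):
    i,M,e,f=cam(n); q=M.T@(np.array(p,float)-e); return q[0]/q[2]*f+i["cx"],q[1]/q[2]*f+i["cy"]
E
python3 - <<'E'
from h import *
for n in("scene","top"):
    print(manip.camera_info(n)); p,d=manip.camera(n); cv2.imwrite(f"pics/{n}0.png",p); np.save(f"{n}0.npy",d)
print(manip.read_state())
E
```

```text
{'fovy': 54.505408100935504, 'cx': 285.04232652494295, 'cy': 210.37192527739202, 'eye': array([1026.77552166,  519.29382518,  738.51126537]), 'orientation': array([-2.37167064, -0.01912853,  2.43345275])}
{'fovy': 51.53226549807503, 'cx': 275.092657668249, 'cy': 207.75573895633354, 'eye': array([431.47976849,  50.90463317, 942.69012604]), 'orientation': array([-2.97274960e+00, -1.02012886e-03, -1.58053899e+00])}
{'clock': 0.1, 'joints': array([ 1.15840924e+00,  3.00410024e-01,  1.52148201e+00,  9.31121630e-06,
        1.32067996e+00, -6.66028259e-02]), 'qd': array([-0.00019155, -0.00071608, -0.00148872, -0.00039189,  0.00113145,
       -0.00026049]), 'effort': array([ 2.93431374e-03, -5.32641256e+01, -3.53280759e+01,  7.10352603e-02,
        2.34626234e-02, -2.35839252e-05]), 'eef_pos': array([186.32914035, 517.24633683, 203.76173832]), 'eef_rot': array([-3.14061609e+00, -7.41777242e-05,  2.79580605e+00]), 'wrist_force': array([0.15624651, 0.74629372, 0.01883355]), 'moment': array([0.00223767, 0.01890027, 0.05146939]), 'finger_force': 0.0, 'finger_gap': 93.9993575691707}
```

View pics/scene0.png

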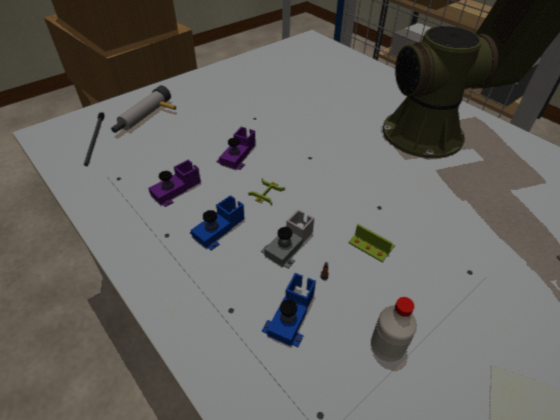

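View pics/top0.png

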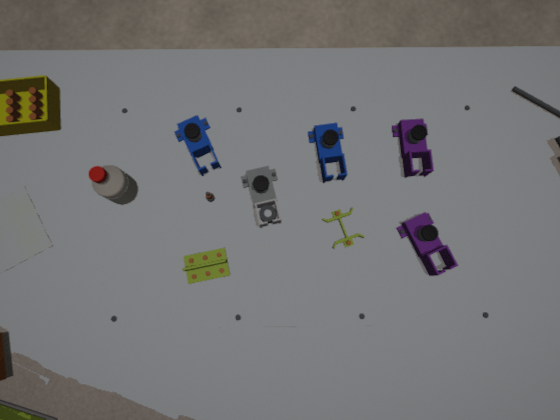

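Candidates in top view: grey dispenser (262,195); look-alikes blue (198,145) and (328,152), purple (413,147) and (428,243). The grey one is meant: bracket at (207,266) on one side, nest at (343,228) on the other, pin at (209,196). I'll check it in a close crop.

```bash
python3 - <<'E'
from h import *
p=cv2.imread("pics/top0.png"); s=cv2.imread("pics/scene0.png")
a=cv2.resize(p[155:275,180:380],None,fx=4,fy=4,interpolation=cv2.INTER_CUBIC); cv2.imwrite("pics/crop0.png",a)
hsv=cv2.cvtColor(p,cv2.COLOR_BGR2HSV)
m=cv2.inRange(hsv,(25,90,60),(45,255,255)); 
n,l,st,c=cv2.connectedComponentsWithStats(m)
for k in range(1,n):
    if st[k,4]>40: print("green",st[k],c[k],ray("top",*c[k],10)[:2])
# black cap within the grey dispenser, both views
for n,im,(x0,y0,x1,y1) in(("top",p,(240,165,285,200)),("scene",s,(270,220,300,245))):
    g=im[y0:y1,x0:x1].max(2); mm=(g<45).astype(np.uint8)
    N,l,st,c=cv2.connectedComponentsWithStats(mm); k=1+np.argmax(st[1:,4]); x,y,w,h,A=st[k]
    u,v=c[k]+[x0,y0]; print(n,st[k],u,v,ray(n,u,v,65))
E
```

```text
green [  0  75  48  51 987] [ 23.80040527 103.54103343] [835.4392262  615.44939684]
green [322 208  42  40 285] [342.43859649 227.76491228] [545.2603922 -96.5058446]
green [ 183  248   47   36 1083] [205.94921514 265.40904894] [467.50804219 196.63249702]
green [  0 405  44  15 344] [ 14.72965116 414.47383721] [173.85349657 575.98371107]
top [ 13  11  16  17 204] 260.4117647058824 183.59803921568627 [631.997389    78.38743728  65.        ]
scene [  8   7  15  18 211] 284.74407582938386 235.260663507109 [641.68737225  88.39533943  65.        ]
```

View pics/crop0.png

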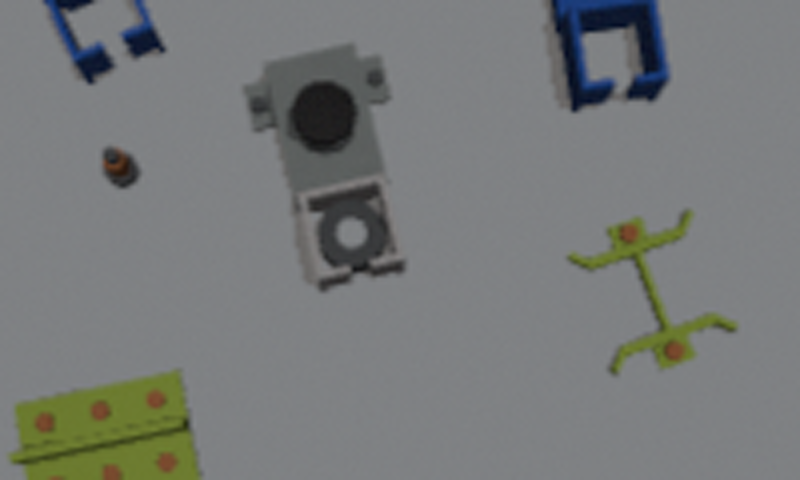

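Close crop confirms it: grey dispenser, cap at crop (324,114), top disc centre at (352,233), outlet facing down; nest centre (651,291), lug screws at (628,232) and (674,351), one pocket facing the drop side.

```bash
python3 - <<'E'
from h import *
c=lambda u,v:(180+u/4-.4,155+v/4-.4)
cap=ray("top",*c(324,114),65)[:2]; o=ray("top",*c(352,233),33)[:2]
d=(o-cap)/np.linalg.norm(o-cap); print("cap",cap,"org",o,np.linalg.norm(o-cap),"dir",d,"drop",o+73*d)
a=ray("top",*c(628,232),8)[:2]; b=ray("top",*c(674,351),8)[:2]; n=(a+b)/2; ex=(b-a)/np.linalg.norm(b-a); ey=np.array([-ex[1],ex[0]])
pts=[(570,258),(735,326),(690,212),(614,371)]; q=[ray("top",*c(*t),13)[:2] for t in pts]
print("nest",n,np.linalg.norm(a-b),"ex",ex,"ey",ey, "mean ends",np.mean(q,0), [((t-n)@ex,(t-n)@ey) for t in q])
for s in(1,-1): print(s,n+s*20*ey,n+s*60*ey)
print("bracket corner",ray("top",*c(185,375),10),ray("top",*c(200,475),10))
E
```

```text
cap [633.04765959  77.99420955] org [575.74767373  64.43254109] 58.8829961125484 dir [-0.973116   -0.23031553] drop [504.71020546  47.6195074 ]
nest [546.32477584 -96.5877438 ] 68.80528933601705 ex [-0.94469683 -0.32794496] ey [ 0.32794496 -0.94469683] mean ends [545.57877904 -96.54508736] [(np.float64(-31.18527615882851), np.float64(-35.524028063524824)), (np.float64(33.063091473056815), np.float64(34.72519162757951)), (np.float64(-32.81641925796231), np.float64(34.646556393586756)), (np.float64(33.70161136347118), np.float64(-34.98749313353976))]
1 [ 552.88367502 -115.48168043] [ 566.00147337 -153.2695537 ]
-1 [539.76587667 -77.69380716] [526.64807832 -39.90593389]
bracket corner [503.32473794 154.65916527  10.        ] [450.31743143 146.21954784  10.        ]
```

Request:
{"op": "step_arm", "data": {
  "series": [28,-27.5,0,-0.0575,1,28,-27.5,0,-0.0575,1,28,-27.5,0,-0.0575,1,28,-27.5,0,-0.0575,1,28,-27.5,0,-0.0575,1,28,-27.5,0,-0.0575,1,28,-27.5,0,-0.0575,1,28,-27.5,0,-0.0575,1,28,-27.5,0,-0.0575,1,28,-27.5,0,-0.0575,1,28,-27.5,-10,-0.0575,1,28,-27.5,-10,-0.0575,1,28,-27.5,-20,-0.0575,1,28,-27.5,-20,-0.0575,1,28,-27.5,-20,-0.0575,1,28,-27.5,-15,-0.0575,1,0,0,0,0,1,0,0,0,0,1],
  "squeeze": 20
}}

```text
clock: 2.35
eef_pos: [634.1, 77.8, 109.2]
eef_rot: [-3.141, -0.0, 1.876]
wrist_force: [-0.6, -0.2, -0.4]
finger_gap: 0.7
finger_force: 0.0
```

```bash
python3 - <<'E'
from h import *
s=manip.read_state(); print(s["eef_pos"],s["eef_rot"],s["finger_gap"],s["joints"])
out=[]
for n in("scene","top"):
    p,d=manip.camera(n); tip=s["eef_pos"]-[0,0,25]; u,v=proj(n,tip); print(n,u,v,proj(n,[633,78,65]))
    u,v=int(u),int(v); out.append(cv2.resize(p[v-50:v+50,u-50:u+50],(400,400),interpolation=cv2.INTER_CUBIC))
cv2.imwrite("pics/near.png",np.hstack(out))
E
```

```text
[634.05251269  77.82222098 109.18978083] [-3.14116036e+00 -2.66597926e-04  1.87640626e+00] 0.6633915269543753 [ 6.47352245e-02  5.81219398e-01  1.34660698e+00  1.66230159e-04
  1.21424970e+00 -2.40932822e-01]
scene 284.41369915756127 224.8903577574815 (np.float64(284.6731525328341), np.float64(230.56839466871043))
top 260.3811746321494 180.4907451306233 (np.float64(260.5972932583039), np.float64(183.1225418087609))
```

View pics/near.png

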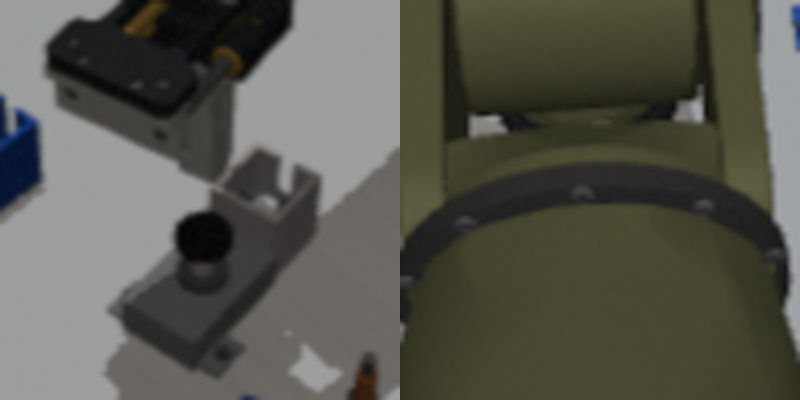

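The scene crop shows the fingertips at crop (205,175) and the cap at (203,230). I'll check the relative offset with depth.

```bash
python3 - <<'E'
from h import *
p,d=manip.camera("scene"); i,M,e,f=cam("scene"); u0,v0=284-50,224-50
def P(a,b):
    u,v=u0+a/4,v0+b/4; z=d[int(round(v)),int(round(u))]; return e+M@np.array([(u-i["cx"])/f*z,(v-i["cy"])/f*z,z])
for t in [(190,155),(200,160),(215,165),(225,150),(205,170),(205,178),(203,215),(203,222),(203,230),(203,240),(190,225),(215,225)]: print(t,P(*t).round())
E
```

```text
(190, 155) [647.  82. 134.]
(200, 160) [645.  88. 134.]
(215, 165) [639.  93. 130.]
(225, 150) [628.  88. 130.]
(205, 170) [644.  91. 129.]
(205, 178) [644.  91. 123.]
(203, 215) [627.  71.  64.]
(203, 222) [632.  77.  67.]
(203, 230) [635.  80.  65.]
(203, 240) [640.  87.  66.]
(190, 225) [638.  73.  65.]
(215, 225) [627.  81.  64.]
```

```bash
python3 - <<'E'
from h import *
p,d=manip.camera("scene"); i,M,e,f=cam("scene")
for v in range(212,230):
    r=[]
    for u in(280,283,286,289):
        z=d[v,u]; q=e+M@np.array([(u-i["cx"])/f*z,(v-i["cy"])/f*z,z]); r.append(tuple(int(x) for x in q))
    print(v,r,p[v,284])
E
```

```text
212 [(695, 134, 210), (645, 84, 137), (643, 92, 142), (634, 91, 135)] [62 65 68]
213 [(648, 79, 131), (646, 86, 136), (642, 90, 137), (630, 86, 125)] [62 65 67]
214 [(647, 77, 127), (645, 85, 132), (643, 92, 135), (631, 88, 124)] [62 66 68]
215 [(646, 77, 123), (644, 84, 127), (643, 92, 133), (629, 85, 118)] [62 66 69]
216 [(647, 78, 121), (644, 84, 125), (643, 92, 130), (630, 87, 117)] [62 65 68]
217 [(577, -2, 5), (645, 85, 122), (642, 91, 126), (630, 87, 114)] [68 72 73]
218 [(579, 0, 3), (572, 3, 2), (641, 91, 122), (630, 87, 111)] [ 97  99 100]
219 [(580, 1, 2), (575, 6, 3), (642, 91, 120), (598, 52, 57)] [144 144 144]
220 [(581, 1, 0), (579, 10, 6), (570, 11, 0), (599, 54, 56)] [156 156 155]
221 [(585, 6, 3), (578, 9, 1), (572, 14, 1), (599, 54, 52)] [156 156 155]
222 [(586, 7, 0), (582, 14, 4), (576, 18, 3), (603, 59, 56)] [157 156 155]
223 [(590, 12, 4), (583, 15, 2), (578, 20, 2), (602, 58, 51)] [156 155 154]
224 [(592, 14, 3), (586, 19, 4), (579, 22, 1), (603, 59, 50)] [156 156 156]
225 [(593, 16, 2), (588, 21, 3), (1026, 519, 738), (602, 57, 43)] [149 148 147]
226 [(596, 19, 3), (590, 23, 2), (585, 29, 4), (602, 58, 41)] [111 111 111]
227 [(597, 20, 1), (628, 67, 64), (624, 72, 65), (603, 59, 39)] [35 35 35]
228 [(635, 65, 64), (629, 68, 62), (626, 75, 66), (620, 78, 65)] [11  9  6]
229 [(637, 67, 64), (633, 73, 66), (627, 75, 63), (621, 79, 63)] [7 9 6]
```

Depth shows the visible finger end at z≈118, although the stated tip height is 84. I'll descend in small guarded steps and find contact by force.

Request:
{"op": "step_arm", "data": {
  "series": [0,0,-8,0,1,0,0,-8,0,1,0,0,-3,0,1,0,0,-2,0,1,0,0,0,0,1]
}}

```text
clock: 3.18
eef_pos: [634.4, 77.4, 88.2]
eef_rot: [-3.141, -0.0, 1.876]
wrist_force: [0.1, -0.4, 0.2]
finger_gap: 0.2
finger_force: 0.0
```

```bash
python3 - <<'E'
from h import *
p,d=manip.camera("scene"); s=manip.read_state(); print(s["eef_pos"],s["wrist_force"])
u,v=proj("scene",s["eef_pos"]-[0,0,25]); print(u,v); u,v=int(u),int(v)
cv2.imwrite("pics/near2.png",cv2.resize(p[v-50:v+50,u-60:u+60],(720,600),interpolation=cv2.INTER_CUBIC))
i,M,e,f=cam("scene")
for v in range(214,236,2):
    r=[]
    for u in(280,283,286,289):
        z=d[v,u]; q=e+M@np.array([(u-i["cx"])/f*z,(v-i["cy"])/f*z,z]); r.append(tuple(int(x) for x in q))
    print(v,r)
E
```

```text
[634.47254205  77.39412695  88.3345901 ] [0.35399984 0.59489632 0.3035569 ]
283.9709324928995 231.23044125339374
214 [(695, 133, 204), (645, 85, 132), (642, 91, 135), (629, 86, 122)]
216 [(694, 133, 198), (644, 84, 124), (644, 93, 132), (628, 85, 114)]
218 [(694, 132, 192), (646, 87, 122), (642, 92, 123), (630, 87, 111)]
220 [(648, 79, 110), (644, 85, 113), (642, 91, 117), (630, 87, 105)]
222 [(646, 77, 102), (644, 85, 107), (641, 91, 110), (630, 87, 99)]
224 [(591, 13, 3), (645, 86, 102), (641, 90, 103), (630, 88, 93)]
226 [(596, 19, 3), (590, 23, 2), (642, 92, 98), (602, 58, 41)]
228 [(634, 64, 62), (632, 71, 67), (626, 74, 66), (621, 78, 65)]
230 [(639, 70, 64), (634, 73, 63), (628, 77, 63), (623, 82, 63)]
232 [(644, 75, 66), (638, 78, 64), (631, 80, 61), (629, 88, 67)]
234 [(647, 79, 65), (1026, 519, 738), (636, 86, 63), (632, 92, 65)]
```

View pics/near2.png

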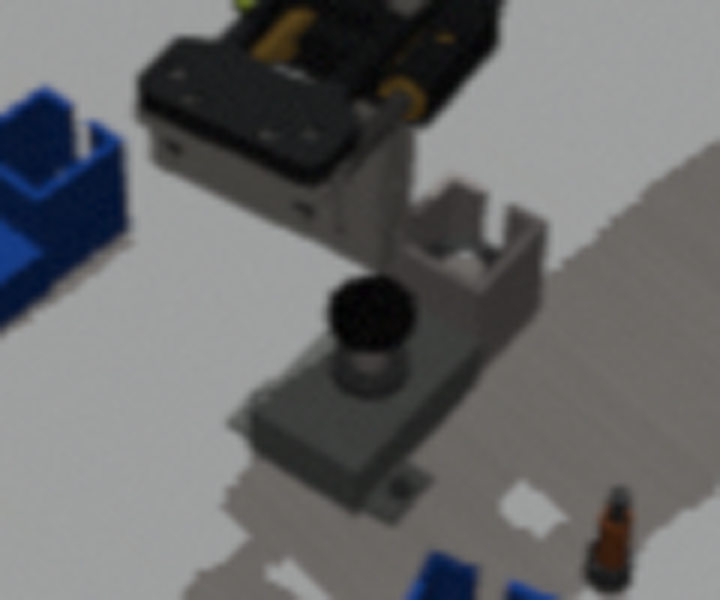

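View: finger bottom at crop (375,262), cap top at (372,310), with a clear gap and no force. I'll continue in guarded steps.

Request:
{"op": "step_arm", "data": {
  "series": [0,0,-2,0,1,0,0,-2,0,1,0,0,-2,0,1,0,0,0,0,1]
}}

```text
clock: 3.72
eef_pos: [634.3, 77.4, 82.0]
eef_rot: [-3.141, -0.0, 1.876]
wrist_force: [-0.0, 0.5, 0.5]
finger_gap: 0.5
finger_force: 0.0
```

```bash
python3 - <<'E'
from h import *
p,d=manip.camera("scene"); s=manip.read_state(); print(s["eef_pos"],s["wrist_force"])
i,M,e,f=cam("scene")
v,u=np.mgrid[150:260,230:330]; z=d[150:260,230:330]
q=np.stack([(u-i["cx"])/f*z,(v-i["cy"])/f*z,z],-1)@M.T+e
r=q-s["eef_pos"]; psi=s["eef_rot"][2]; tx=r[...,0]*np.cos(psi)+r[...,1]*np.sin(psi); ty=r[...,0]*np.sin(psi)-r[...,1]*np.cos(psi)
for lo in range(-90,100,10):
    k=(z>0)&(ty>lo)&(ty<=lo+10)&(abs(tx)<60)&(q[...,2]>72)
    if k.sum()>3: print(lo,k.sum(),"zmin",np.percentile(q[...,2][k],2).round(),"zmax",q[...,2][k].max().round(),"tx of low",tx[k][q[...,2][k]<np.percentile(q[...,2][k],25)].mean().round())
E
```

```text
[634.39312014  77.42611348  82.15658396] [-0.41618623 -0.37169481  0.17557856]
-90 33 zmin 209.0 zmax 226.0 tx of low 32.0
-80 118 zmin 182.0 zmax 225.0 tx of low 26.0
-70 65 zmin 195.0 zmax 226.0 tx of low 27.0
-60 47 zmin 195.0 zmax 225.0 tx of low 28.0
-50 32 zmin 195.0 zmax 225.0 tx of low 28.0
-40 59 zmin 196.0 zmax 272.0 tx of low 27.0
-30 55 zmin 191.0 zmax 279.0 tx of low 30.0
-20 97 zmin 133.0 zmax 281.0 tx of low 28.0
-10 172 zmin 92.0 zmax 286.0 tx of low 11.0
0 185 zmin 91.0 zmax 298.0 tx of low 11.0
10 599 zmin 98.0 zmax 320.0 tx of low 11.0
20 524 zmin 185.0 zmax 327.0 tx of low 10.0
30 381 zmin 198.0 zmax 333.0 tx of low 6.0
40 92 zmin 195.0 zmax 335.0 tx of low 18.0
50 63 zmin 196.0 zmax 226.0 tx of low 23.0
60 138 zmin 210.0 zmax 226.0 tx of low 9.0
70 197 zmin 184.0 zmax 226.0 tx of low 22.0
80 492 zmin 182.0 zmax 226.0 tx of low 3.0
90 8 zmin 217.0 zmax 225.0 tx of low 13.0
```

The finger ends are at TCP+9 mm and the whole gripper sits about 34 mm above the stated geometry. I'll use the observed offset: contact should come near TCP z≈56.

Request:
{"op": "step_arm", "data": {
  "series": [0,0,-6,0,1,0,0,-6,0,1,0,0,-6,0,1,0,0,-3,0,1,0,0,0,0,1]
}}

```text
clock: 4.4
eef_pos: [634.4, 77.4, 61.5]
eef_rot: [-3.142, 0.0, 1.876]
wrist_force: [-2.9, 0.7, 5.6]
finger_gap: 0.4
finger_force: 3.1
```

Request:
{"op": "step_arm", "data": {
  "series": [0,0,-2,0,1,0,0,-2,0,1,0,0,-2,0,1,0,0,-1,0,1,0,0,0,0,1]
}}

```text
clock: 5.03
eef_pos: [634.4, 77.4, 54.8]
eef_rot: [3.141, 0.0, 1.876]
wrist_force: [-3.7, 0.1, 8.1]
finger_gap: 0.5
finger_force: 3.9
```

Request:
{"op": "step_arm", "data": {
  "series": [0,0,-2,0,1,0,0,-2,0,1,0,0,-2,0,1,0,0,-2,0,1,0,0,-2,0,1,0,0,0,0,1]
}}

```text
clock: 5.78
eef_pos: [634.5, 77.4, 44.9]
eef_rot: [3.141, 0.0, 1.876]
wrist_force: [-4.1, 0.2, 8.9]
finger_gap: 0.6
finger_force: 4.6
```

```bash
python3 - <<'E'
from h import *
p,d=manip.camera("scene"); s=manip.read_state(); print(s["eef_pos"],s["wrist_force"])
cv2.imwrite("pics/press.png",cv2.resize(p[170:290,225:365],(700,600),interpolation=cv2.INTER_CUBIC))
E
```

```text
[634.4601886  77.4492046  44.9140189] [-4.2476742  -0.22820518  9.45085211]
```

View pics/press.png

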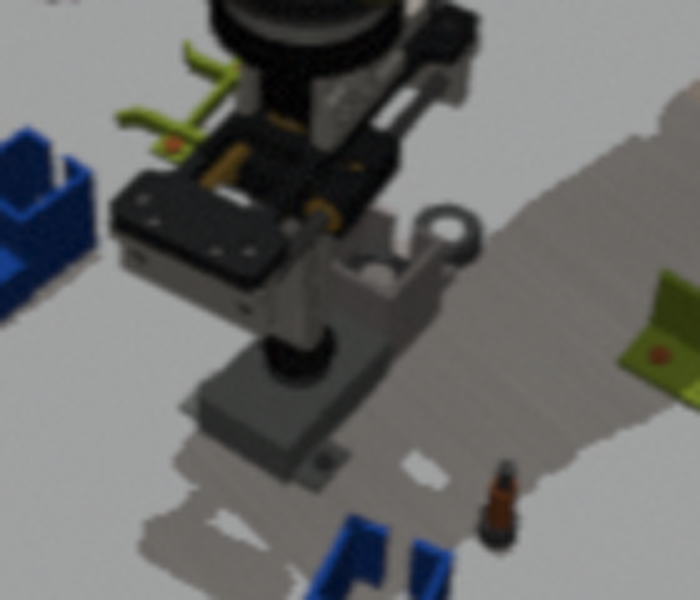

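The disc is emerging at (448,235) and the cap is well down at (298,350). Continuing to the stop.

Request:
{"op": "step_arm", "data": {
  "series": [0,0,-1,0,1,0,0,-1,0,1,0,0,-1,0,1,0,0,0,0,1]
}}

```text
clock: 6.32
eef_pos: [634.5, 77.4, 42.1]
eef_rot: [3.141, 0.0, 1.876]
wrist_force: [-4.8, -1.3, 10.9]
finger_gap: 0.4
finger_force: 5.3
```

Request:
{"op": "step_arm", "data": {
  "series": [0,0,-1,0,1,0,0,-1,0,1,0,0,0,0,1]
}}

```text
clock: 6.7
eef_pos: [634.8, 77.4, 41.9]
eef_rot: [3.14, 0.0, 1.876]
wrist_force: [-13.1, -0.7, 27.1]
finger_gap: 0.5
finger_force: 13.4
```

Full stop at TCP z≈42 (force jump, about 22 mm of travel). Raising and moving clear toward +y.

Request:
{"op": "step_arm", "data": {
  "series": [0,0,3,0,1,0,0,5,0,1,0,0,7,0,1,0,0,10,0,1,0,0,20,0,1,0,0,35,0,1,0,0,35,0,1,-30,30,0,0,1,-30,30,0,0,1,-30,30,0,0,1,-30,30,0,0,1,-20,0,0,0,0.85,0,0,0,0,0.85,0,0,0,0,0.85]
}}

```text
clock: 8.45
eef_pos: [495.1, 197.3, 154.8]
eef_rot: [3.141, 0.0, 1.875]
wrist_force: [0.1, -0.6, 0.9]
finger_gap: 14.2
finger_force: 0.0
```

```bash
python3 - <<'E'
from h import *
out=[]
for n,(a,b) in(("scene",(205,165)),("top",(205,150))):
    p,d=manip.camera(n); cv2.imwrite(f"pics/{n}1.png",p); out.append(cv2.resize(p[b:b+140,a:a+180],(400,311),interpolation=cv2.INTER_CUBIC))
cv2.imwrite("pics/after.png",np.hstack(out))
s=manip.read_state(); print(s["eef_pos"],s["finger_gap"])
E
```

```text
[495.11461671 197.11250144 154.34331714] 14.155467054816416
```

View pics/after.png

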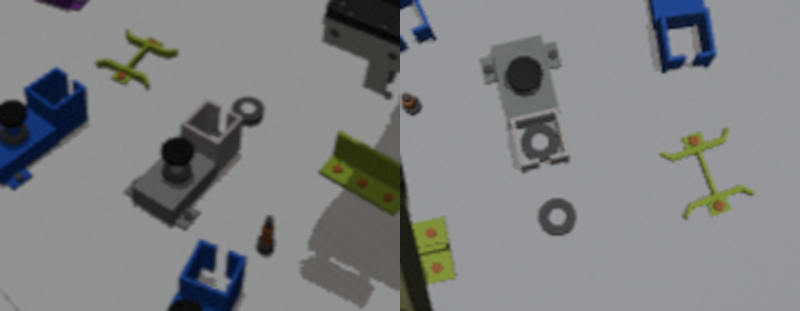

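One disc is out at top px ≈(275,247) and the plunger is back up. The nest is unobstructed.

```bash
cat >> h.py <<'E'
def disc(p,u0,v0,r=13):
    u0,v0=int(u0),int(v0); g=p[v0-r:v0+r,u0-r:u0+r].max(2); m=(g<115).astype(np.uint8)
    N,l,st,c=cv2.connectedComponentsWithStats(m); k=1+np.argmax(st[1:,4])
    cs,_=cv2.findContours((l==k).astype(np.uint8),cv2.RETR_EXTERNAL,cv2.CHAIN_APPROX_NONE)
    (x,y),rad=cv2.minEnclosingCircle(cs[0]); return x+u0-r,y+v0-r,rad
E
python3 - <<'E'
from h import *
for n,a,b in(("top",275.6,247.2),("scene",205+248*.45,165+110*.45)):
    p=cv2.imread(f"pics/{n}1.png"); x,y,r=disc(p,a,b); print(n,x,y,r,ray(n,x,y,12)[:2])
E
```

```text
top 275.3695650100708 247.3695650100708 8.69863224029541 [504.24038478  48.65450601]
scene 313.0 219.0 12.206655502319336 [524.46622249  58.82592606]
```

Request:
{"op": "step_arm", "data": {
  "series": [-1.5,-26,0,0,0.85,-1,-26,0,0,0.85,-1,-27,0,0,0.85,-1,-26.5,0,0,0.85,0,0,-35,0,0.85,0,0,-35,0,0.85,0,0,-30,0,0.85,0,0,-20,0,0.85,0,0,-10,0,0.85,0,0,-5,0,0.85,0,0,-4,0,0.85,0,0,-3,0,0.85,0,0,0,0,0.85]
}}

```text
clock: 10.18
eef_pos: [490.0, 92.0, 12.4]
eef_rot: [3.141, 0.0, 1.876]
wrist_force: [0.8, 0.3, 0.1]
finger_gap: 14.1
finger_force: 0.0
```

```bash
python3 - <<'E'
from h import *
p,d=manip.camera("scene"); s=manip.read_state(); print(s["eef_pos"],s["wrist_force"],s["finger_gap"])
u,v=proj("scene",s["eef_pos"]); print(u,v); u,v=int(u),int(v)
cv2.imwrite("pics/stage.png",cv2.resize(p[v-45:v+55,u-70:u+50],(720,600),interpolation=cv2.INTER_CUBIC))
i,M,e,f=cam("scene")
v,u=np.mgrid[150:280,250:370]; z=d[150:280,250:370]
q=np.stack([(u-i["cx"])/f*z,(v-i["cy"])/f*z,z],-1)@M.T+e
r=q-s["eef_pos"]; psi=s["eef_rot"][2]; tx=r[...,0]*np.cos(psi)+r[...,1]*np.sin(psi); ty=r[...,0]*np.sin(psi)-r[...,1]*np.cos(psi)
k=(abs(tx)<20)&(abs(ty)<28)&(q[...,2]>5)&(q[...,2]<90)&(z>0)
for zz in range(5,60,5):
    j=k&(q[...,2]>=zz)&(q[...,2]<zz+5)
    if j.sum()>2: print(zz,j.sum(),"tx",tx[j].min().round(),tx[j].max().round(),"ty",ty[j].min().round(),ty[j].max().round())
E
```

```text
[490.03907453  91.96058594  12.45476703] [ 1.51572148 -0.66172679 -0.15951942] 14.611423824106005
332.6512404968322 219.96409209918872
5 6 tx -18.0 17.0 ty -13.0 19.0
15 6 tx 8.0 12.0 ty -11.0 13.0
20 13 tx -6.0 12.0 ty -15.0 20.0
25 15 tx -7.0 12.0 ty -12.0 21.0
30 23 tx -8.0 12.0 ty -17.0 22.0
35 16 tx -5.0 12.0 ty -11.0 22.0
40 13 tx -5.0 12.0 ty -14.0 22.0
45 4 tx 6.0 11.0 ty -9.0 -5.0
50 8 tx 6.0 12.0 ty -16.0 -5.0
55 6 tx 7.0 12.0 ty -16.0 -8.0
```

View pics/stage.png

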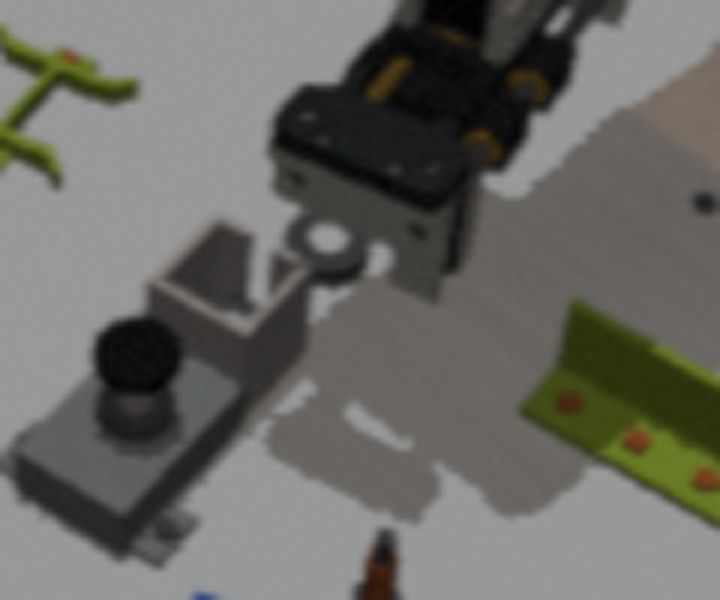

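```bash
python3 - <<'E'
from h import *
p,d=manip.camera("scene"); s=manip.read_state()
i,M,e,f=cam("scene")
v,u=np.mgrid[150:300,240:380]; z=d[150:300,240:380]
q=np.stack([(u-i["cx"])/f*z,(v-i["cy"])/f*z,z],-1)@M.T+e
r=q-s["eef_pos"]; psi=s["eef_rot"][2]; tx=r[...,0]*np.cos(psi)+r[...,1]*np.sin(psi); ty=r[...,0]*np.sin(psi)-r[...,1]*np.cos(psi)
for lo in range(-72,40,8):
  k=(tx>=lo)&(tx<lo+8)&(ty>-40)&(ty<60)&(q[...,2]>6)&(q[...,2]<120)&(z>0)
  if k.sum()>3: print(lo,k.sum(),"z",np.percentile(q[...,2][k],[3,25,50,90]).round(),"ty",np.percentile(ty[k],[3,50,97]).round())
# pixels of finger face: print along row of pixels
for uu,vv in[(430,280),(400,260),(370,235),(330,205),(290,180),(455,250),(430,292)]:
    U=332-70+uu//6; V=219-45+vv//6; a=V-150; b=U-240; print(U,V,q[a,b].round(),tx[a,b].round(),ty[a,b].round())
E
```

```text
-72 39 z [14. 26. 40. 55.] ty [50. 55. 60.]
-64 42 z [12. 22. 34. 53.] ty [-3. 54. 56.]
-56 47 z [11. 13. 22. 51.] ty [-5. 51. 59.]
-48 35 z [12. 12. 14. 40.] ty [-4. 10. 58.]
-40 51 z [ 7. 12. 14. 53.] ty [-5. 17. 58.]
-32 48 z [ 9. 12. 15. 53.] ty [-1. 53. 60.]
-8 17 z [24. 29. 32. 38.] ty [18. 20. 22.]
0 30 z [19. 28. 33. 45.] ty [-9. 19. 22.]
8 69 z [17. 27. 37. 62.] ty [-16.  -7.  21.]
24 6 z [115. 116. 118. 120.] ty [-9. 11. 32.]
32 14 z [115. 117. 118. 120.] ty [-25.   1.  30.]
333 220 [504. 104.  32.] 8.0 17.0
328 217 [510.  93.  37.] -5.0 19.0
323 213 [565. 123. 112.] 7.0 81.0
317 208 [569. 108. 117.] -9.0 80.0
310 204 [576.  94. 124.] -24.0 83.0
337 215 [480.  95.  26.] 6.0 -9.0
333 222 [507. 107.  30.] 10.0 21.0
```

The wide block turned out to be gripper linkage at z>112 and ty≈80, clear of everything. The fingers are centred behind the disc. Lowering and pushing slowly.

Request:
{"op": "step_arm", "data": {
  "series": [0,0,-4,0,0.85,0,0,-3,0,0.85,0,0,-1,0,0.85,0,0,0,0,0.85]
}}

```text
clock: 10.78
eef_pos: [489.9, 91.9, 4.2]
eef_rot: [-3.141, -0.0, 1.876]
wrist_force: [-0.1, 0.8, -0.7]
finger_gap: 13.7
finger_force: 0.0
```

Request:
{"op": "step_arm", "data": {
  "series": [1.75,-6,0,0,0.85,1.75,-6,0,0,0.85,1.75,-6,0,0,0.85,1.75,-6,0,0,0.85,1.75,-6,0,0,0.85,1.75,-6,0,0,0.85,1.75,-6,0,0,0.85,0,0,0,0,0.85]
}}

```text
clock: 11.78
eef_pos: [502.3, 49.5, 4.3]
eef_rot: [3.141, 0.0, 1.875]
wrist_force: [0.5, 0.3, -0.0]
finger_gap: 14.0
finger_force: 0.0
```

```bash
python3 - <<'E'
from h import *
s=manip.read_state(); print(s["eef_pos"],s["wrist_force"],s["finger_gap"])
p,d=manip.camera("scene"); cv2.imwrite("pics/mid.png",cv2.resize(p[160:260,240:360],(720,600),interpolation=cv2.INTER_CUBIC))
E
```

```text
[502.30116699  49.53412706   4.26447533] [ 0.46230564  0.3306508  -0.03923094] 13.952757548171133
```

View pics/mid.png

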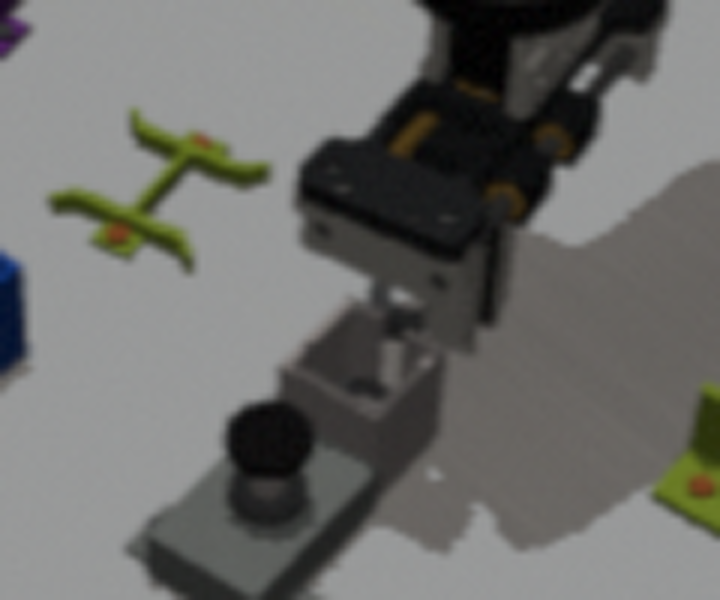

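The disc is mostly hidden by the magazine and gripper (a dark bit at (405,315)). Pushing on until it comes into view.

Request:
{"op": "step_arm", "data": {
  "series": [1.75,-6,0,0,0.85,1.75,-6,0,0,0.85,1.75,-6,0,0,0.85,1.75,-6,0,0,0.85,1.75,-6,0,0,0.85,1.75,-6,0,0,0.85,1.75,-6,0,0,0.85,1.75,-6,0,0,0.85,1.75,-6,0,0,0.85,0,0,0,0,0.85]
}}

```text
clock: 13.08
eef_pos: [518.0, -4.5, 4.2]
eef_rot: [3.142, 0.0, 1.875]
wrist_force: [0.5, 0.6, -0.9]
finger_gap: 14.4
finger_force: 0.0
```

```bash
python3 - <<'E'
from h import *
s=manip.read_state(); print(s["eef_pos"],s["wrist_force"],s["finger_gap"])
out=[]
for n in("scene","top"):
    p,d=manip.camera(n); t=s["eef_pos"]+[7,-23,8]; u,v=map(int,proj(n,t)); print(n,u,v)
    out.append(cv2.resize(p[v-40:v+40,u-40:u+40],(400,400),interpolation=cv2.INTER_CUBIC))
cv2.imwrite("pics/mid2.png",np.hstack(out))
E
```

```text
[518.03353901  -4.4721123    4.23467212] [ 0.51624556  0.62085804 -0.86007623] 14.374203619455962
scene 289 199
top 310 237
```

View pics/mid2.png

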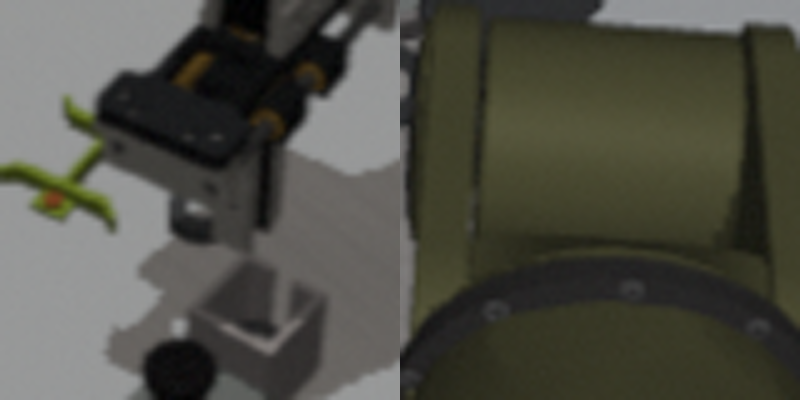

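The disc is in front of the fingers at crop (195,215), as predicted, so it's being pushed. Continuing toward the nest, then slow steps watching force.

Request:
{"op": "step_arm", "data": {
  "series": [1.8,-6,0,0,0.85,1.8,-6,0,0,0.85,1.8,-6,0,0,0.85,1.8,-6,0,0,0.85,1.8,-6,0,0,0.85,1.8,-6,0,0,0.85,1.2,-4,0,0,0.85,0,0,0,0,0.85]
}}

```text
clock: 14.18
eef_pos: [530.0, -44.3, 4.2]
eef_rot: [-3.142, 0.0, 1.875]
wrist_force: [0.2, 0.2, 0.1]
finger_gap: 14.0
finger_force: 0.0
```

Request:
{"op": "step_arm", "data": {
  "series": [0.6,-2,0,0,0.85,0.6,-2,0,0,0.85,0,0,0,0,0.85]
}}

```text
clock: 14.55
eef_pos: [531.2, -48.1, 4.3]
eef_rot: [-3.142, 0.0, 1.876]
wrist_force: [0.2, 0.5, -0.1]
finger_gap: 14.2
finger_force: 0.0
```

Request:
{"op": "step_arm", "data": {
  "series": [0.6,-2,0,0,0.85,0.3,-1,0,0,0.85,0,0,0,0,0.85]
}}

```text
clock: 14.92
eef_pos: [532.0, -51.1, 4.2]
eef_rot: [-3.142, 0.0, 1.876]
wrist_force: [0.7, -0.2, 1.3]
finger_gap: 14.2
finger_force: 0.0
```

Request:
{"op": "step_arm", "data": {
  "series": [0.3,-1,0,0,0.85,0.3,-1,0,0,0.85,0,0,0,0,0.85]
}}

```text
clock: 15.3
eef_pos: [532.6, -53.1, 4.2]
eef_rot: [3.142, -0.0, 1.876]
wrist_force: [-0.8, 0.9, -0.3]
finger_gap: 14.0
finger_force: 0.1
```

Request:
{"op": "step_arm", "data": {
  "series": [0.3,-1,0,0,0.85,0,0,0,0,0.85]
}}

```text
clock: 15.55
eef_pos: [532.7, -53.7, 4.2]
eef_rot: [-3.141, -0.001, 1.876]
wrist_force: [-1.1, 4.9, 0.7]
finger_gap: 14.1
finger_force: 2.1
```

Request:
{"op": "step_arm", "data": {
  "series": [0.3,-0.8,0,0,0.85,0,0,0,0,0.85]
}}

```text
clock: 15.8
eef_pos: [532.8, -54.0, 4.1]
eef_rot: [-3.141, -0.002, 1.876]
wrist_force: [-3.5, 8.2, 1.0]
finger_gap: 14.1
finger_force: 4.1
```

Firm contact at the expected spot. Backing straight off, then raising and clearing the view.

Request:
{"op": "step_arm", "data": {
  "series": [-0.6,2,0,0,0.85,-1.2,4,0,0,0.85,-3,9.5,0,0,0.85,-4.5,14,0,0,0.85,0,0,20,0,0.85,0,0,40,0,0.85,0,0,45,0,0.85,0,0,45,0,0.85,-15,40,0,0,0.85,-15,40,0,0,0.85,-15,40,0,0,0.85,-15,40,0,0,0.85,-15,40,0,0,0.85,0,0,0,0,0.85]
}}

```text
clock: 17.55
eef_pos: [447.6, 177.0, 154.2]
eef_rot: [3.142, -0.0, 1.879]
wrist_force: [-0.6, 0.1, -0.4]
finger_gap: 14.2
finger_force: 0.0
```

```bash
python3 - <<'E'
from h import *
p,d=manip.camera("top"); cv2.imwrite("pics/top2.png",p); p0=cv2.imread("pics/top0.png"); s=manip.read_state(); print(s["eef_pos"],s["wrist_force"])
df=cv2.absdiff(p,p0).max(2)
u,v=proj("top",[539.8,-77.7,13]); print("expected",u,v)
x0,y0=int(u)-16,int(v)-16; c=p[y0:y0+32,x0:x0+32]; h=cv2.cvtColor(c,cv2.COLOR_BGR2HSV)
m=((c.max(2)<115)&(h[...,1]<90)).astype(np.uint8)
N,l,st,cc=cv2.connectedComponentsWithStats(m); k=1+np.argmax(st[1:,4]); cs,_=cv2.findContours((l==k).astype(np.uint8),cv2.RETR_EXTERNAL,cv2.CHAIN_APPROX_NONE)
(a,b),r=cv2.minEnclosingCircle(cs[0]); q=ray("top",a+x0,b+y0,12)[:2]; ex=np.array([-.945,-.328]);ey=np.array([.328,-.945]); w=q-[546.3,-96.6]
print("disc",a+x0,b+y0,r,q,"in nest frame",w@ex,w@ey)
for t in m: print(''.join('#' if x else '.' for x in t))
for nm,(a,b,w,h) in dict(bracket=(181,246,52,40),pin=(202,186,15,18),bottle=(85,160,50,50),drop=(262,234,28,28),nest=(320,205,46,46)).items(): print(nm,(df[b:b+h,a:a+w]>40).sum())
E
```

```text
[448.20434977 175.75932823 154.26481628] [-0.56734003 -0.2325964   0.03618166]
expected 333.99746479536697 230.2013525365385
disc 334.03333282470703 230.03333282470703 9.444792747497559 [540.27920056 -77.92732464] in nest frame -0.4349820481060232 -19.620500432344432
................................
................................
................................
................................
................................
...................##...........
......#..............#..........
........#.......................
..........#....####...#.........
.............##########.........
............###########.........
..........##############........
..........###############.......
.........#######...######.......
........#######......####.......
........######.......#####......
........######.......#####......
........######.......#####......
........#######......######.....
.........######.....#######.....
.........################.......
.........################..#....
..........##############........
............##########.....#....
.............#########..........
................##..............
................................
................................
................................
................................
................#...............
................#...............
bracket 1465
pin 0
bottle 0
drop 0
nest 162
```

The disc is seated at nest y ≈ -19.6 mm, against the wall. The drop spot is clear and the pin and bottle are unmoved. The bracket is hidden by the raised arm in this view, but it was never approached.

```bash
python3 -c "
from cell import manip
print(manip.sign_off())"
```

```text
the job is handed in; nothing more can be done
None
```

I pressed the grey dispenser's plunger fully once. One disc came out and is now in the nest's -y pocket, within measuring error of resting against the middle wall; the pin and bottle have not moved, and I could not check the bracket (the arm hid it), though the arm stayed clear of it. Job handed in at about 17.6 s.

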